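# Fetch a gel plate from the drawer and show its label to the reader

## Task

Pull the cabinet's drawer all the way out to its stop and leave it out, then pick up the glass gel plate lying in it. The corner notch marks the frosted label end: hold the plate level and label up at the label reader, clear end pointing away from the reader's column, with the middle of the frosted label midway between the tips of the two pins and level with them. Finish while still holding it there, at rest and touching nothing but the gripper, and leave the flask, the tip box and the blue tray where they stand.

Things in the scene. Friction and masses are not known exactly. Their poses are not given: they have to be found in the camera images.
- cabinet: white flat storage cabinet standing fixed on the bench, 246 x 220 x 85 mm (x, y, z), one drawer in its front. Origin: centre of its underside. Its -x axis points out of the front, the way the drawer slides; z up.
- drawer (a joint): how far the drawer is out, m: 0 shut, 0.17 at its stop; slides along the cabinet's -x with about 1.5 N of friction, stays where left. Inner floor 22 mm above the bench, 200 x 178 mm; wall tops 63 mm and the 15 mm thick front panel's top 71 mm above the bench.
- drawer_handle (a point): middle of the drawer's steel bar handle: a level round bar 11 mm thick and 110 mm long along the cabinet's y, 35 mm in front of the drawer's front, 50 mm above the bench, free above and below
- plate: glass gel plate, label up, loose, any yaw on the drawer's floor (hidden while shut, rides along with it); 96 x 44 x 10 mm (x, y, z), about 100 g. Origin: centre of its underside. +x points to the frosted end: the last 28 mm carry a white frosted label on the top face, the corner at +x, +y has a 12 x 12 mm notch. z comes out of the label face.
- plate_label (a point): middle of the frosted label, on the plate's top face, 34 mm from the plate's centre towards the frosted end (plate frame 0.034, 0, 0.010)
- plate_clear_end (a point): middle of the plate's clear end face (plate frame -0.048, 0, 0.005)
- reader: fixed label reader: grey deck 240 x 140 x 12 mm; column with slanted black camera head, 253 mm high, at its +x end (column front at x 80 mm; head forward to x 45 mm, above z 175 mm). Origin: centre of its underside. Two 8 mm steel pins at x -40, y +-55 mm, beside a black square, tips 70 mm above the bench. The plate comes in from -x, frosted end leading.
- reader_focus (a point): the point midway between the tips of the two pins (reader frame -0.040, 0, 0.070), where the middle of the label has to be
- flask: conical glass flask, 72 mm across the foot, 110 mm high, loose; leave alone. Origin: centre of its underside
- tip_box: grey box with yellow pipette tips, 85 x 120 x 60 mm, loose; leave alone. Origin: centre of its underside
- tray: low open blue plastic tray, 110 x 160 x 30 mm, loose; leave alone. Origin: centre of its underside

How it is judged (in metres and radians):
On the way, in this order (a step that is already met when the one before it is completed fails the run):
1. the drawer is pulled out to its stop (value of joint drawer above 0.162 m), for 0.2 s.
2. the plate is lifted clear of the drawer (height (world z) of plate above 0.05 m and contact force between plate and the fingers above 0.5 N), for 0.2 s.
At the end, for the whole second after the job is handed in: Plate gripped, at rest (under 20 mm/s), not touching the reader; label middle within 18 mm of the point midway between the pin tips, facing up within 0.2 rad; plate along the reader within 0.26 rad, clear end away from the column; drawer still out over 150 mm (distance between plate_label and reader_focus below 0.018 m and x of plate_clear_end in the frame of reader below -0.09 m and angle between the x axis of plate and the x axis of reader, either way round below 0.26 rad and angle between plate's own z axis and vertical below 0.2 rad and contact force between plate and the fingers above 0.5 N and contact force between plate and reader below 0.1 N and linear speed of plate below 0.02 m/s and value of joint drawer above 0.15 m); the arm keeps its last pose, push and grip.
It fails at once if the flask was disturbed (moved over 20 mm) (distance of flask from where it was at the start of the episode above 0.02 m).
It fails at once if the tip box was disturbed (moved over 20 mm) (distance of tip_box from where it was at the start of the episode above 0.02 m).
It fails at once if the tray was disturbed (moved over 20 mm) (distance of tray from where it was at the start of the episode above 0.02 m).
It also fails if it takes over 59 s, if anything falls off the work surface, if the arm or the gripper's body presses on something with over 40 N, if the wrist force passes 120 N, or if a joint passes its speed limit or range.

## Robot

A 7-joint arm with a two-finger parallel gripper is mounted at the origin on the work surface. World frame = base frame: x ahead of the robot, y to its left, z up, the work surface at z = 0. Lengths are in mm, angles in rad, forces in N, time in s.
With the tool pointing down it reaches from about 400 to 850 mm from the base axis. Payload 6.9 kg.
Tool frame: the origin (TCP) lies at the very end of the fingers, on their centre line; the grasp point (between the pads) lies 19 mm behind it (ctrl.pinch_z is the distance from the TCP to the grasp point, in mm); z points along the fingers, y is the direction in which the jaws open and shut (so a half turn about z gives the same grasp; the last joint's range is limited). The gripper opens to 85 mm and grips with 20 to 120 N. Pads are 22 mm wide; open, the fingers measure 114 mm over their backs; the gripper's body (76 mm by 85 mm) begins 54 mm behind the grasp point. The pads swing forward as they close: fully open they stand 13 mm farther back than shut.
Start: joints at [-1.2, 0.507, -0.238, 1.5, 0.126, 1.149, -0.155], TCP at [164.195, 603.035, 231.275] pointing down, gripper open.
Joint ranges: [-3.08, 3.08], [-0.24, 2.05], [-1.43, 1.35], [0, 2.5], [-1.52, 4.66], [0.17, 1.96], [-2.89, 2.89]. Speed limits (rad/s): [2.39, 2.39, 3.14, 3.14, 3.14, 3.14, 3.14].

## Interface

Orientations are given as [roll, pitch, yaw] about the fixed x, y, z axes, in that order (R = Rz(yaw) Ry(pitch) Rx(roll)).
In Python, from station import ctrl gives the robot as it stands. The module is installed in compiled form; this text tells all that it offers.
- The arm moves only by the shell command python3 -m handwheel 'ROWS' [OPENING] [FORCE]. ROWS is JSON, a list of rows, each a list of 4 numbers: the shift along the tool's x, y, z in mm, then the turn about the tool's z in rad. In form: [[dx, dy, dz, roll], ...]. A call has 1 to 12 rows; each row is the pose to reach, as a shift and turn from the pose commanded when the call began, along the tool's axes at that moment; what a row does not reach only later rows make up. A row lasts 1/10 s, in which the tool goes at most 50 mm and 8.59 degrees, less where a joint would pass 70% of its speed; a pose out of reach is approached as far as the arm can. A call with a gripper value outside its range is refused whole. OPENING is the opening, from -1 (shut) to 1 (fully open), so that 0 is half open, set as the call begins (- or left out, the last holds). The fingers move at their own pace and stop on an object; FORCE is the grip in N (left out, the last holds). Time passes only in rows, so rows that repeat a pose let the fingers close. It gives the time, the measured TCP pose, the force and the opening at its end, in the units of the state.
- ctrl.read_state(): the state, without advancing time (a new reading comes with each control period).
- ctrl.capture(name): name is "scene" or "top" or "wrist"; returns a dict with "frame" (384x512x3 uint8, red, green, blue), "depth" (384x512 float32, mm along the optical axis (not along the pixel's ray), 0 where there is no reading), "mtx" (3x3 intrinsics, pixels), "R" (3x3) and "t" (3): a world point X has camera coordinates R X + t; the wrist camera has in their place "hand_eye" (4x4, takes a point from camera to tool coordinates, whose origin is the TCP and whose axes are the flange's). Camera axes: x right, y down, z forward; pixel columns grow to the right and rows downward; lengths in mm; the calibration is good to about 2 mm. The wrist camera is an equidistant fisheye: a pixel r from the principal point sees the ray r / f radians off the axis. A picture is of the moment at which its call begins: read the wrist's pose just before it.
- ctrl.sign_off(): hands the job in, once; it reports no verdict.
The state is a dict: "time_s": time; "joints": joint angles; "qvel": joint speeds; "joint_torque": joint torques, N m; "tcp_pos": TCP position; "ee_rot": TCP orientation; "force": force on the tool from outside, world axes, zero at the start; "wrist_torque": the same for the moment, N m; "gripper_width": finger opening in mm.
Only numpy, scipy, OpenCV 4.12 (cv2) and the standard library are available. Lean on these libraries where they do the work, as an engineer would, in place of code of your own. Each camera call takes 0.05 s, during which the arm holds its last target. There are 200 camera calls.

## Working session

There is one attempt and no reset: what is moved stays moved. The work goes in short steps, Python scripts to look and compute and a shell command to move; the robot and the scene stay as the last step left them, time stands still between calls to the robot, and variables do not carry over. Pictures are saved under pics/ and viewed, about 8 in all and at most 12, crops included, and the job is handed in when it is done.

```bash
mkdir -p pics; python3 - <<'E'
from station import ctrl
import cv2,numpy as np
s=ctrl.read_state();print({k:np.round(v,3).tolist() for k,v in s.items()},ctrl.pinch_z)
for n in("scene","top"):
    c=ctrl.capture(n);cv2.imwrite(f"pics/{n}0.png",cv2.resize(c["frame"][:,:,::-1],(800,600)));np.savez(f"{n}0.npz",**c)
    print(n,c["mtx"].tolist(),np.round(c["R"],3).tolist(),c["t"])
E
```

```text
{'time_s': 0.0, 'joints': [-1.199, 0.508, -0.238, 1.501, 0.126, 1.149, -0.155], 'qvel': [0.002, -0.001, -0.001, -0.001, -0.0, 0.001, 0.001], 'joint_torque': [-0.0, -62.06, -2.186, -24.965, 0.013, 0.012, -0.0], 'tcp_pos': [164.119, 602.541, 230.429], 'ee_rot': [-3.14, 0.0, 2.876], 'force': [0.359, 0.024, 0.01], 'wrist_torque': [0.01, 0.007, 0.007], 'gripper_width': 85.624} 18.700000000000003
scene [[420.0594426642023, 0.0, 254.964474233877], [0.0, 420.0594426642023, 185.35764402832248], [0.0, 0.0, 1.0]] [[0.321, 0.947, -0.013], [0.726, -0.255, -0.638], [-0.608, 0.195, -0.77]] [ -71.89447116 -364.28255067 1725.0220468 ]
top [[362.5076923757879, 0.0, 247.93587457144855], [0.0, 362.5076923757879, 194.12527503837484], [0.0, 0.0, 1.0]] [[-0.022, -1.0, -0.013], [-0.994, 0.023, -0.108], [0.108, 0.01, -0.994]] [ -77.75205729  520.15045793 1342.33569722]
```

View pics/scene0.png

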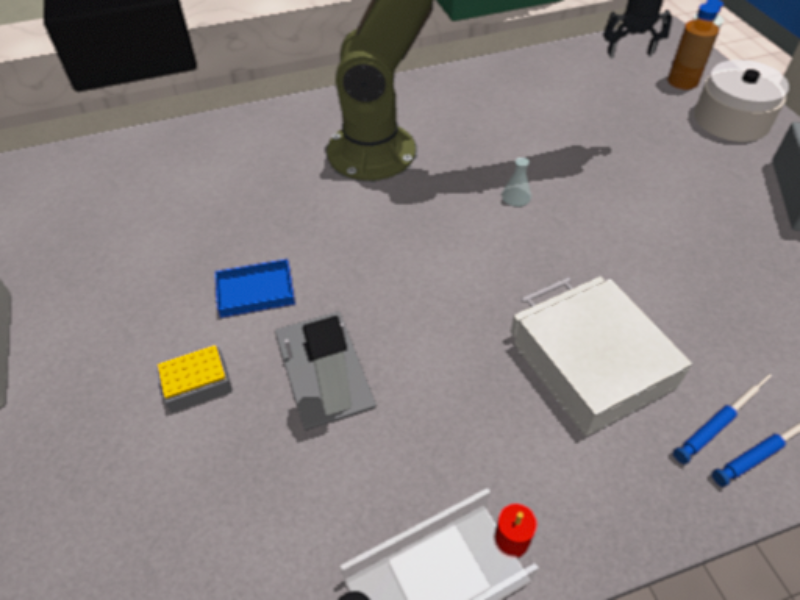

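View pics/top0.png

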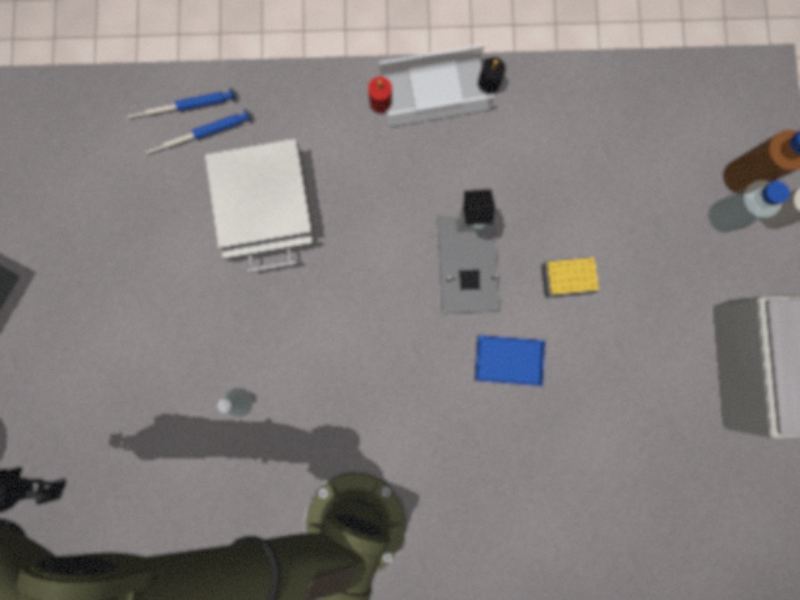

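The scene view shows the cabinet, handle toward the robot, at about (600,350). The reader is at (325,370), the tray at (255,288), the tip box at (192,373) and the flask at (517,185). In the top view the handle is at (273,265), the cabinet at (260,195), the reader deck at (470,265), its square at (470,280), the pins at (449,279) and (495,277), and the flask at (235,402).

```bash
cat >h.py <<'E'
import numpy as np,cv2
def cloud(c,R=None,t=None):
    K=c["mtx"];v,u=np.mgrid[0:384,0:512];z=c["depth"].astype(float)
    P=np.stack([(u-K[0,2])/K[0,0]*z,(v-K[1,2])/K[1,1]*z,z],-1)
    W=(P-c["t"])@c["R"]; W[z==0]=np.nan; return W
def box(W,x0,x1,y0,y1,z0,z1):
    with np.errstate(invalid='ignore'):
        return (W[...,0]>x0)&(W[...,0]<x1)&(W[...,1]>y0)&(W[...,1]<y1)&(W[...,2]>z0)&(W[...,2]<z1)
def rect(p):
    return cv2.minAreaRect(p[:,:2].astype(np.float32))
E
python3 - <<'E'
from h import *
c=dict(np.load("top0.npz"));W=cloud(c);s=.64
for n,(u,v) in dict(bench=(380,250),cab=(260,195),handle=(273,265),deck=(470,250),sq=(470,280),pinL=(449,279),pinR=(495,277),tray=(510,360),tip=(572,275),flask=(235,402),head=(479,207)).items():
    print(n,W[int(v*s),int(u*s)].round(0))
def rep(n,m):
    p=W[m];r=rect(p);print(n,m.sum(),p.mean(0).round(0),r,cv2.boxPoints(r).round(0).tolist())
px=lambda u0,u1,v0,v1:np.pad(np.ones((int((v1-v0)*s),int((u1-u0)*s)),bool),((int(v0*s),384-int(v0*s)-int((v1-v0)*s)),(int(u0*s),512-int(u0*s)-int((u1-u0)*s))))
Z=W[...,2]
rep("cab",px(195,325,130,250)&(Z>78)&(Z<92))
rep("handle",px(240,310,248,280)&(Z>38)&(Z<62))
rep("deck",px(425,515,205,325)&(Z>6)&(Z<18))
rep("tray",px(465,555,325,395)&(Z>8)&(Z<40))
rep("trayrim",px(465,555,325,395)&(Z>22)&(Z<40))
rep("tip",px(535,610,250,305)&(Z>45)&(Z<80))
rep("flask",px(205,265,380,420)&(Z>20))
rep("head",px(455,505,180,235)&(Z>150))
rep("pins",px(440,505,265,290)&(Z>30)&(Z<100))
rep("cabfrontpanel",px(195,325,130,265)&(Z>63)&(Z<77))
E
```

```text
bench [655. -73.   0.]
cab [780. 208.  87.]
handle [616. 184.  57.]
deck [ 647. -293.   14.]
sq [ 573. -290.   14.]
pinL [ 569. -235.   73.]
pinR [ 571. -342.   68.]
tray [ 377. -383.    2.]
tip [ 572. -528.   57.]
flask [294. 266.  78.]
head [ 691. -283.  250.]
cab 3551 [781. 215.  86.] ((774.874755859375, 214.58578491210938), (250.1802520751953, 221.86550903320312), 8.556117057800293) [[635.0, 306.0], [668.0, 86.0], [915.0, 123.0], [882.0, 343.0]]
handle 183 [627. 189.  53.] ((629.4271850585938, 187.16604614257812), (59.336204528808594, 158.14332580566406), 0.46394360065460205) [[599.0, 266.0], [600.0, 108.0], [660.0, 108.0], [658.0, 266.0]]
deck 1997 [ 603. -287.   13.] ((613.240234375, -289.6956481933594), (218.10598754882812, 283.3514404296875), 86.84071350097656) [[466.0, -391.0], [749.0, -406.0], [761.0, -189.0], [478.0, -173.0]]
tray 382 [ 374. -383.   20.] ((368.7437744140625, -376.045166015625), (141.43467712402344, 182.8391876220703), 3.6608667373657227) [[292.0, -289.0], [304.0, -472.0], [445.0, -463.0], [433.0, -280.0]]
trayrim 177 [ 375. -379.   30.] ((374.3922424316406
[... 442 characters left out ...]
398834228515625), 76.48019409179688) [[251.0, 259.0], [310.0, 244.0], [324.0, 305.0], [266.0, 319.0]]
head 453 [ 692. -284.  233.] ((697.2161865234375, -285.8572692871094), (78.50386047363281, 60.22879409790039), 1.5595206022262573) [[657.0, -257.0], [659.0, -317.0], [737.0, -315.0], [736.0, -255.0]]
pins 14 [ 572. -303.   62.] ((571.8589477539062, -288.2045593261719), (8.804634094238281, 114.62339782714844), 2.244711399078369) [[565.0, -231.0], [570.0, -346.0], [579.0, -345.0], [574.0, -231.0]]
cabfrontpanel 321 [669. 189.  71.] ((770.471923828125, 212.83006286621094), (251.84519958496094, 219.3133087158203), 8.433371543884277) [[630.0, 303.0], [662.0, 86.0], [911.0, 123.0], [879.0, 340.0]]
```

```bash
cat >>h.py <<'E'
def rel(target,yaw=None):
    """tool-axis shift to a world target (mm) and turn about tool z to bring tool yaw to `yaw`"""
    from station import ctrl
    from scipy.spatial.transform import Rotation as Ro
    s=ctrl.read_state();R=Ro.from_euler('xyz',s["ee_rot"]).as_matrix()
    d=R.T@(np.array(target)-s["tcp_pos"])
    print("tcp",np.round(s["tcp_pos"],1),"rot",np.round(s["ee_rot"],3),"rows",d.round(1),"turn",None if yaw is None else np.round((s["ee_rot"][2]-yaw+np.pi)%(2*np.pi)-np.pi,3),"q7",round(s["joints"][6],2),"t",s["time_s"],"w",s["gripper_width"],"F",np.round(s["force"],1))
E
python3 - <<'E'
from h import *
for n in("top0","scene0"):
    c=dict(np.load(n+".npz"));W=cloud(c)
    a=.148;ex=np.array([np.cos(a),np.sin(a)]);ey=np.array([-ex[1],ex[0]]);o=np.array([775,214.])
    q=W[...,:2]-o;X=q@ex;Y=q@ey;Z=W[...,2]
    m=(X>-190)&(X<-150)&(abs(Y)<75)&(Z>38)&(Z<66)
    print(n,m.sum());
    p=np.c_[X[m],Y[m],Z[m]];print(np.percentile(p,[2,10,50,90,98],axis=0).round(1).tolist())
    bar=p[p[:,0]<-150]; print(np.polyfit(bar[:,1],bar[:,0],1), np.histogram(p[:,0],8))
# target guess
for d in(160,165): print(o-d*ex)
rel([615,190,120],.148+np.pi/2)
E
```

```text
top0 102
[[-170.3, -57.1, 48.7], [-169.3, -47.8, 51.7], [-165.1, -1.1, 55.0], [-159.5, 46.0, 58.8], [-152.9, 56.6, 60.4]]
[-1.10140532e-03 -1.64498647e+02] (array([22, 21, 21, 15, 14,  3,  2,  4]), array([-170.48069331, -168.22421775, -165.96774219, -163.71126663,
       -161.45479107, -159.1983155 , -156.94183994, -154.68536438,
       -152.42888882]))
scene0 127
[[-170.3, -61.1, 49.5], [-167.8, -53.4, 51.0], [-162.9, -6.2, 54.1], [-158.7, 43.4, 57.4], [-152.4, 50.8, 59.4]]
[-9.74019747e-03 -1.62896383e+02] (array([ 8, 21, 25, 33, 28,  3,  5,  4]), array([-171.16720929, -168.57584101, -165.98447274, -163.39310446,
       -160.80173618, -158.21036791, -155.61899963, -153.02763136,
       -150.43626308]))
[616.74912377 190.40635316]
[611.80378388 189.66905169]
tcp [164.1 602.6 230.5] rot [-3.14   0.     2.876] rows [-543.4 -279.5  111. ] turn 1.157 q7 -0.15 t 0.1 w 85.25424933213081 F [ 0.2  0.2 -0.2]
```

```bash
python3 -m handwheel '[[-45,-23,0,0.1],[-90,-47,0,0.2],[-135,-70,0,0.3],[-180,-94,0,0.4],[-226,-117,0,0.5],[-271,-141,0,0.6],[-316,-164,10,0.7],[-361,-188,20,0.8],[-407,-211,40,0.9],[-452,-235,60,1.0],[-497,-258,80,1.1],[-542,-282,80,1.157]]' -0.39 60
python3 -m handwheel '[[0,0,0,0],[0,0,0,0]]'
python3 -c "
from h import *
rel([613,188,31],1.719)"
```

```text
time_s: 1.3
tcp_pos: [596.1, 203.0, 151.5]
ee_rot: [-3.138, 0.0, 1.716]
force: [0.2, 0.8, 0.4]
gripper_width: 26.4
time_s: 1.5
tcp_pos: [596.8, 202.5, 152.9]
ee_rot: [-3.14, 0.001, 1.716]
force: [-0.8, 0.9, 0.3]
gripper_width: 26.0
tcp [596.8 202.5 152.9] rot [-3.140e+00  1.000e-03  1.716e+00] rows [-16.6  14.1 121.9] turn -0.003 q7 -0.14 t 1.5 w 25.980561063632592 F [-0.8  0.9  0.3]
```

```bash
python3 -m handwheel '[[-8,7,10,0],[-16.6,14,25,0],[-16.6,14,40,0],[-16.6,14,50,0],[-16.6,14,50,0],[-16.6,14,50,0]]'
python3 - <<'E'
from h import *
from station import ctrl
rel([613,188,31],1.719)
c=ctrl.capture("wrist");np.savez("w1.npz",**c);print(c["hand_eye"].round(3).tolist(),c["mtx"].tolist())
cv2.imwrite("pics/w1.png",cv2.resize(c["frame"][:,:,::-1],(800,600)))
E
```

```text
time_s: 2.1
tcp_pos: [612.5, 190.1, 103.7]
ee_rot: [-3.141, 0.0, 1.72]
force: [0.6, 0.1, 0.8]
gripper_width: 26.2
tcp [612.5 190.1 103.7] rot [-3.141  0.     1.72 ] rows [-2.2  0.2 72.7] turn 0.001 q7 -0.11 t 2.1 w 26.181821590537613 F [0.6 0.1 0.8]
[[-0.0, -0.954, -0.3, 77.106], [1.0, -0.0, -0.0, -0.111], [0.0, -0.3, 0.954, -142.155], [0.0, 0.0, 0.0, 1.0]] [[297.3186396354542, 0.0, 255.4709541167507], [0.0, 297.3186396354542, 189.17528043078215], [0.0, 0.0, 1.0]]
```

View pics/w1.png

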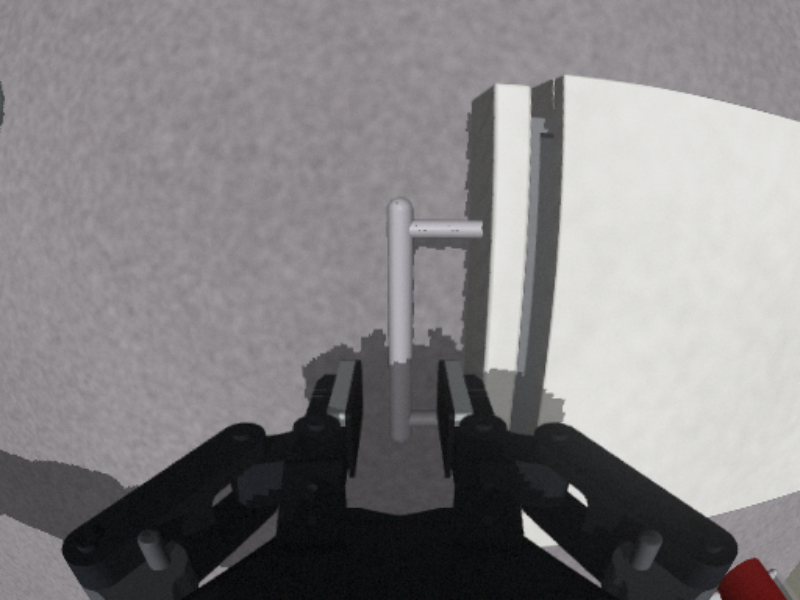

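The bar (pixel column 400, rows 200–440) lies centred between the fingers at columns 350 and 450. Its middle is within about 4 mm of the TCP, and the finger clears the panel.

```bash
python3 -m handwheel '[[2,0,20,0],[2,0,40,0],[2,0,58,0],[2,0,72,0],[2,0,72,0],[2,0,72,0]]'
python3 -m handwheel '[[0,0,0,0],[0,0,0,0],[0,0,0,0],[0,0,0,0],[0,0,0,0]]' -1 80
python3 -c "
from h import *
rel([613,188,31],1.719)"
```

```text
time_s: 2.75
tcp_pos: [612.7, 191.8, 32.5]
ee_rot: [3.141, 0.0, 1.719]
force: [0.5, 0.5, -0.1]
gripper_width: 26.2
time_s: 3.25
tcp_pos: [613.0, 191.9, 33.1]
ee_rot: [3.14, -0.0, 1.719]
force: [-1.3, 0.1, 5.6]
gripper_width: 8.3
tcp [613.  191.9  33.1] rot [ 3.14  -0.     1.719] rows [-3.9 -0.6  2.1] turn -0.0 q7 -0.1 t 3.25 w 8.256752406798146 F [-1.3  0.1  5.6]
```

```bash
python3 -m handwheel '[[0,-5,0,0],[0,-15,0,0],[0,-30,0,0],[0,-48,0,0],[0,-66,0,0],[0,-84,0,0],[0,-102,0,0],[0,-120,0,0],[0,-138,0,0],[0,-154,0,0],[0,-164,0,0],[0,-170,0,0]]'
python3 -m handwheel '[[0,-2,0,0],[0,-2,0,0],[0,-2,0,0],[0,-2,0,0]]'
python3 -c "
from h import *
rel([613,188,31],1.719)"
```

```text
time_s: 4.45
tcp_pos: [452.4, 167.4, 33.3]
ee_rot: [3.124, -0.001, 1.717]
force: [32.5, 0.2, -27.4]
gripper_width: 8.4
time_s: 4.85
tcp_pos: [452.5, 167.4, 33.2]
ee_rot: [3.122, -0.001, 1.716]
force: [24.7, -0.7, -16.7]
gripper_width: 8.3
tcp [452.5 167.4  33.2] rot [ 3.122e+00 -1.000e-03  1.716e+00] rows [ -2.9 161.7   5.3] turn -0.003 q7 -0.14 t 4.85 w 8.327224432476926 F [ 24.7  -0.7 -16.7]
```

```bash
python3 -m handwheel '[[0,2,0,0],[0,3,0,0],[0,3,0,0]]' -0.39
python3 -m handwheel '[[0,0,0,0],[0,0,0,0],[0,0,-20,0],[0,0,-50,0],[0,0,-90,0],[0,0,-130,0],[-10,40,-170,0],[-20,80,-200,0],[-20,110,-230,0],[-20,110,-230,0],[-20,110,-230,0]]'
python3 - <<'E'
from h import *
from station import ctrl
rel([613,188,31],1.719)
c=ctrl.capture("wrist");np.savez("w2.npz",**c)
cv2.imwrite("pics/w2.png",cv2.resize(c["frame"][:,:,::-1],(800,600)))
W=cloud(ctrl.capture("top"))
a=.148;ex=np.array([np.cos(a),np.sin(a)]);ey=np.array([-ex[1],ex[0]]);o=np.array([775,214.])
q=W[...,:2]-o;X=q@ex;Y=q@ey;Z=W[...,2]
for n,m in dict(bar=(X<-310)&(X>-350)&(abs(Y)<60)&(Z>40)&(Z<66),panel=(X<-255)&(X>-325)&(abs(Y)<100)&(Z>65)&(Z<80)).items():
    print(n,m.sum(),np.percentile(X[m],[2,10,50,90,98]).round(1) if m.any() else 0)
E
```

```text
time_s: 5.15
tcp_pos: [444.9, 166.6, 31.9]
ee_rot: [-3.141, 0.0, 1.719]
force: [1.6, -0.7, -0.1]
gripper_width: 26.0
time_s: 6.25
tcp_pos: [556.7, 163.4, 261.6]
ee_rot: [-3.141, -0.0, 1.719]
force: [-0.2, 0.4, -0.7]
gripper_width: 26.1
tcp [556.7 163.4 261.6] rot [-3.141 -0.     1.719] rows [ 16.   59.5 230.6] turn -0.0 q7 -0.11 t 6.25 w 26.05246886177743 F [-0.2  0.4 -0.7]
bar 107 [-331.4 -330.7 -326.2 -320.5 -312.9]
panel 229 [-291.4 -290.2 -283.3 -275.  -271.7]
```

View pics/w2.png

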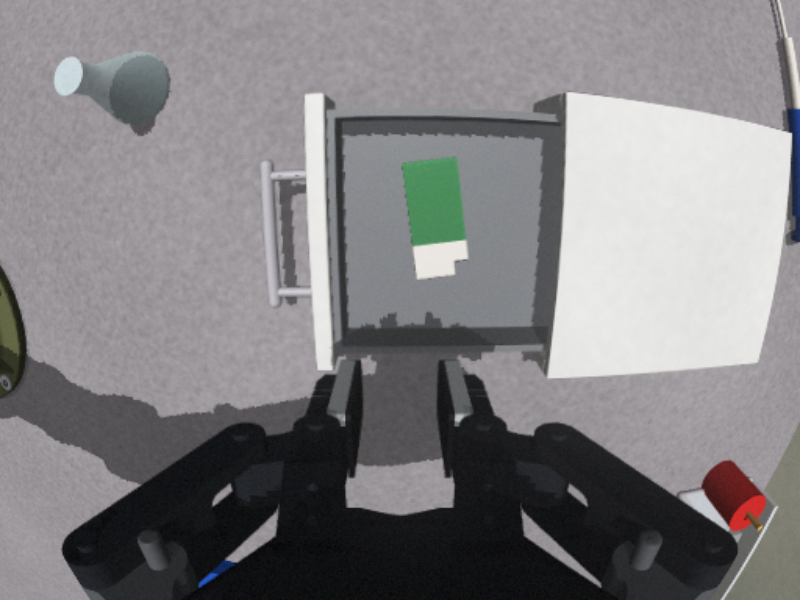

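The drawer is out (handle at 270,235). The plate is at (435,218), with the white frosted end toward the image bottom and the notch lower right at (460,270).

```bash
cat >>h.py <<'E'
def wray(c,uv,pos,rot,z):
    """fisheye pixels -> world points on plane z"""
    from scipy.spatial.transform import Rotation as Ro
    K=c["mtx"];d=(np.asarray(uv,float)-[K[0,2],K[1,2]])/K[0,0];r=np.linalg.norm(d,axis=1,keepdims=True)
    v=np.c_[d/np.maximum(r,1e-9)*np.sin(r),np.cos(r)];H=c["hand_eye"];R=Ro.from_euler('xyz',rot).as_matrix()
    D=v@(R@H[:3,:3]).T;o=R@H[:3,3]+pos
    return o+D*((z-o[2])/D[:,2:])
def plate(c,pos,rot,z,roi):
    f=c["frame"].astype(int);u0,u1,v0,v1=roi;M=np.zeros((384,512),bool);M[v0:v1,u0:u1]=1
    g=M&(f[...,1]>f[...,0]+35)&(f[...,1]>f[...,2]+20);w=M&(f.min(2)>165)
    out=[]
    for n,m in(("green",g),("white",w)):
        n_,l,st,_=cv2.connectedComponentsWithStats(m.astype(np.uint8));m=l==1+st[1:,4].argmax()
        P=wray(c,np.argwhere(m)[:,::-1],pos,rot,z);r=rect(P);print(n,m.sum(),r,P.mean(0).round(1));out.append(P)
    A=np.vstack(out);r=rect(A);print("all",r);d=out[1].mean(0)-out[0].mean(0)
    L=np.array(cv2.boxPoints(r));s=[L[1]-L[0],L[2]-L[1]];e=max(s,key=np.linalg.norm);e=e/np.linalg.norm(e);e*=np.sign(e@d[:2])
    print("center",np.round(r[0],1),"yaw",np.arctan2(e[1],e[0]).round(3));return np.array(r[0]),np.arctan2(e[1],e[0])
E
python3 - <<'E'
from h import *
c=dict(np.load("w2.npz"))
from station import ctrl
s=ctrl.read_state()
p,y=plate(c,s["tcp_pos"],s["ee_rot"],32,(225,345,85,215))
rel([*p,120],y)
E
```

```text
green 1860 ((575.3502197265625, 206.35585021972656), (43.80499267578125, 67.46043395996094), 15.824542999267578) [575.2 206.8  32. ]
white 657 ((588.900634765625, 160.0320587158203), (44.610557556152344, 28.298049926757812), 16.06939697265625) [586.5 160.6  32. ]
all ((579.6226806640625, 192.6447296142578), (44.56436538696289, 96.2056655883789), 15.901233673095703)
center [579.6 192.6] yaw -1.293
tcp [555.  163.3 260.5] rot [-3.138  0.     1.719] rows [ 25.4  29.2 140.4] turn 3.013 q7 -0.11 t 6.35 w 25.99751999565775 F [ 0.4 -0.3 -0.2]
```

```bash
python3 -m handwheel '[[8,10,30,-0.04],[17,20,65,-0.09],[25.4,29.2,100,-0.13],[25.4,29.2,130,-0.13],[25.4,29.2,155,-0.13],[25.4,29.2,165,-0.13],[25.4,29.2,165,-0.13],[25.4,29.2,165,-0.13]]' 0.36 40
python3 - <<'E'
from h import *
from station import ctrl
s=ctrl.read_state();c=ctrl.capture("wrist")
cv2.imwrite("pics/w3.png",cv2.resize(c["frame"][:,:,::-1],(800,600)))
p,y=plate(c,s["tcp_pos"],s["ee_rot"],32,(170,345,100,330))
rel([579.6,192.6,26],-1.293+np.pi)
E
```

```text
time_s: 7.15
tcp_pos: [582.1, 192.8, 97.7]
ee_rot: [3.141, -0.0, 1.849]
force: [0.4, 0.4, 0.5]
gripper_width: 57.9
green 5334 ((578.3033447265625, 206.84771728515625), (44.18381881713867, 68.33515167236328), 15.939455032348633) [577.9 208.3  32. ]
white 51 ((603.3274536132812, 175.74478149414062), (12.424976348876953, 3.4430675506591797), 15.452089309692383) [603.9 176.6  32. ]
all ((578.8895263671875, 204.7530059814453), (44.18148422241211, 72.7010726928711), 15.913155555725098)
center [578.9 204.8] yaw -1.293
tcp [582.6 192.9  98.2] rot [ 3.14  -0.     1.849] rows [ 0.5 -3.1 72.2] turn 0.0 q7 -0.0 t 7.2 w 58.11923530669331 F [0.2 0.7 0.4]
```

View pics/w3.png

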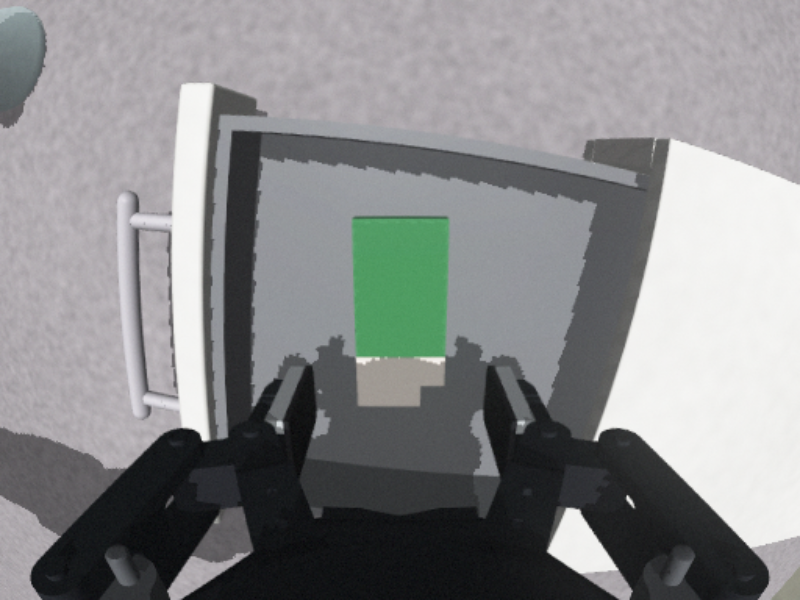

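The plate (columns 353–448) is centred between the fingers (300–500) and aligned with them, so I go straight down.

```bash
python3 -m handwheel '[[0,0,20,0],[0,0,40,0],[0,0,58,0],[0,0,68,0],[0,0,72,0],[0,0,72,0],[0,0,72,0]]'
python3 -m handwheel '[[0,0,2,0],[0,0,3,0],[0,0,4,0],[0,0,4,0]]'
python3 -m handwheel '[[0,0,1,0],[0,0,2,0],[0,0,3,0],[0,0,3,0]]'
```

```text
time_s: 7.9
tcp_pos: [582.8, 192.8, 25.9]
ee_rot: [3.14, -0.0, 1.849]
force: [0.5, 0.5, 0.4]
gripper_width: 57.9
time_s: 8.3
tcp_pos: [582.1, 192.7, 20.9]
ee_rot: [-3.141, 0.0, 1.849]
force: [0.4, 0.4, -0.2]
gripper_width: 58.2
time_s: 8.7
tcp_pos: [582.0, 192.6, 17.7]
ee_rot: [-3.141, 0.0, 1.849]
force: [0.2, -0.5, 0.2]
gripper_width: 58.4
```

```bash
python3 -m handwheel '[[0,0,0,0],[0,0,0,0],[0,0,0,0],[0,0,0,0],[0,0,0,0],[0,0,0,0]]' -1 40
python3 -m handwheel '[[0,0,-2,0],[0,0,-6,0],[0,0,-12,0],[0,0,-20,0],[0,0,-30,0],[0,0,-45,0],[0,0,-60,0],[0,0,-80,0],[0,0,-80,0],[0,0,-80,0]]' - 60
python3 - <<'E'
from h import *
from station import ctrl
s=ctrl.read_state();c=ctrl.capture("wrist")
cv2.imwrite("pics/w4.png",cv2.resize(c["frame"][:,:,::-1],(800,600)))
np.savez("w4.npz",**c);rel([582,192,26],1.849)
E
```

```text
time_s: 9.3
tcp_pos: [584.5, 192.7, 20.3]
ee_rot: [3.137, 0.0, 1.848]
force: [0.0, -1.7, 15.4]
gripper_width: 42.8
time_s: 10.3
tcp_pos: [582.3, 192.8, 98.5]
ee_rot: [3.141, -0.0, 1.849]
force: [-0.1, 0.1, -1.0]
gripper_width: 42.2
tcp [581.8 192.7  97.7] rot [-3.141 -0.     1.849] rows [-0.7 -0.  71.7] turn -0.0 q7 -0.0 t 10.35 w 42.22303262154943 F [-0.3  0.3 -1.6]
```

View pics/w4.png

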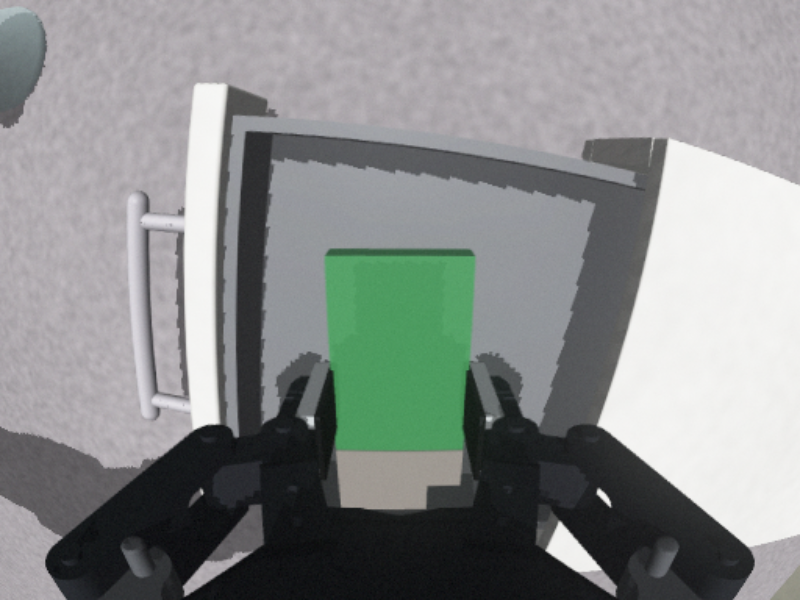

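The plate is held level, with its clear end at row 252 and the label at rows 450–510. The drawer's front shifted in by a few mm as the fingers closed. I check that and fix the reader pose.

```bash
python3 -m handwheel '[[0,0,-30,0],[0,0,-70,0],[0,0,-110,0],[0,0,-130,0],[0,0,-130,0]]'
python3 - <<'E'
from h import *
from station import ctrl
s=dict(tcp_pos=np.array([581.8,192.7,97.7]),ee_rot=np.array([-3.141,0,1.849]))
c=dict(np.load("w4.npz"))
for z in(107,109.5): plate(c,s["tcp_pos"],s["ee_rot"],z,(170,345,100,330))
c=ctrl.capture("top");W=cloud(c);Z=W[...,2]
a=.148;ex=np.array([np.cos(a),np.sin(a)]);ey=np.array([-ex[1],ex[0]]);q=W[...,:2]-[775,214.];X=q@ex;Y=q@ey
m=(X<-310)&(X>-350)&(abs(Y)<60)&(Z>40)&(Z<66);print("bar",m.sum(),np.percentile(X[m],[10,50,90]))
m=(X<-255)&(X>-325)&(abs(Y)<100)&(Z>65)&(Z<80);print("panel",m.sum(),np.percentile(X[m],[10,50,90]))
c2=dict(np.load("scene0.npz"))
for n,cc in(("top",c),("scene",c2)):
    V=cloud(cc);z=V[...,2];f=cc["frame"].astype(int).max(2);b=box(V,450,800,-400,-180,-10,300)
    for nm,m in dict(deck=b&(z>8.5)&(z<17),sq=b&(z<20)&(f<50)&(V[...,0]<625),pins=b&(z>30)&(z<90)&(V[...,0]<620)).items():
        k,l,st,_=cv2.connectedComponentsWithStats(m.astype(np.uint8))
        for i in (np.argsort(-st[1:,4])[:2]+1 if nm=="pins" else [1+st[1:,4].argmax()]):
            P=V[l==i];print(n,nm,len(P),P.mean(0).round(1),P.max(0)[2].round(1),[np.round(e,1).tolist() if not np.isscalar(e) else round(e,1) for e in rect(P)])
cv2.imwrite("pics/t5.png",cv2.resize(c["frame"][140:240,260:400,::-1],(800,571),interpolation=cv2.INTER_CUBIC))
rel([582,192,26],1.849)
E
```

```text
time_s: 10.85
tcp_pos: [583.4, 193.0, 230.3]
ee_rot: [3.137, -0.0, 1.849]
force: [0.7, -0.6, -0.9]
gripper_width: 42.4
green 11402 ((577.7321166992188, 206.28799438476562), (44.78730392456055, 70.48375701904297), 15.72808837890625) [576.8 209.7 107. ]
white 21 ((554.8221435546875, 175.0977020263672), (2.1704468727111816, 3.234947919845581), 10.979452133178711) [555.1 175.4 107. ]
all ((573.3267822265625, 205.03591918945312), (53.92668151855469, 70.35897064208984), 15.896280288696289)
center [573.3 205. ] yaw -1.293
green 11402 ((577.410400390625, 207.427734375), (43.944488525390625, 69.15739440917969), 15.72807788848877) [576.5 210.8 109.5]
white 21 ((554.931640625, 176.82432556152344), (2.1296029090881348, 3.174091100692749), 10.982931137084961) [555.2 177.1 109.5]
all ((573.0880126953125, 206.19921875), (52.911930084228516, 69.03490447998047), 15.89636516571045)
center [573.1 206.2] yaw -1.293
bar 99 [-325.17631645 -320.90725201 -316.0021572 ]
panel 255 [-284.83873879 -278.02644473 -270.02522033]
top deck 1727 [ 602.1 -285.6   13. ] 17.0 [[613.0, -286.4], [239.6, 141.8], 1.3]
top sq 85 [ 574.6 -290.6   13.8] 19.4 [[575.0, -290.7], [36.1, 37.7], 2.6]
top pins 9 [ 573.4 -343.1   56.9] 70.5 [[575.1, -343.2], [5.5, 8.8], 86.9]
top pins 6 [ 571.2 -232.5   61.5] 70.6 [[571.2, -232.6], [4.3, 5.0], 87.4]
scene deck 1631 [ 634.6 -301.3   12.4] 17.0 [[614.4, -290.5], [242.4, 139.7], 1.3]
scene sq 5 [ 562.6 -310.9   14.6] 17.1 [[563.2, -311.0], [18.5, 2.0], 1.5]
scene pins 26 [ 577.1 -346.5   53.3] 72.3 [[576.7, -346.4], [7.4, 7.0], 16.0]
scene pins 10 [ 574.3 -234.8   61.6] 72.1 [[573.3, -234.8], [3.6, 7.5], 77.3]
tcp [582.4 192.8 228.1] rot [ 3.141 -0.     1.849] rows [ -0.7  -0.8 202.1] turn -0.0 q7 -0.02 t 10.9 w 42.21627809185562 F [-0.4  0.1 -1.9]
```

View pics/t5.png

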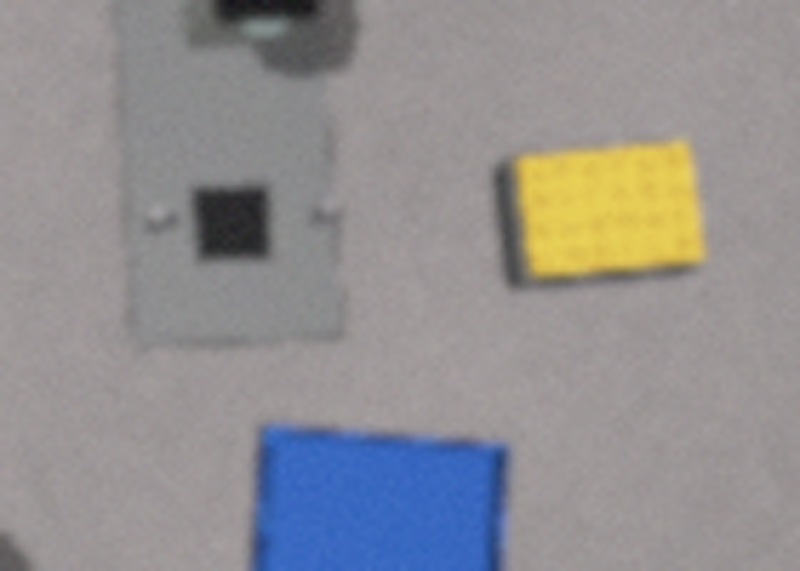

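The drawer is still about 163 mm out, since the bar moved in only 5 mm. The crop shows the black square at (232,223) between the pins at (160,217) and (325,213), and the tray and tip box undisturbed. The focus is at about (574, −289.5, 70), reader yaw about 0.03.

```bash
python3 -m handwheel '[[-15,-8,0,-0.05],[-45,-24,0,-0.14],[-85,-45,0,-0.26],[-130,-69,0,-0.39],[-175,-93,0,-0.53],[-220,-116,0,-0.66],[-265,-140,0,-0.8],[-310,-164,0,-0.93],[-355,-188,0,-1.07],[-395,-209,0,-1.19],[-425,-225,0,-1.28],[-438,-232,0,-1.323]]'
python3 -m handwheel '[[0,0,0,0],[0,0,0,0],[0,0,0,0]]'
python3 -c "
from h import *
rel([541,-290.5,58],-3.112)"
```

```text
time_s: 12.1
tcp_pos: [476.1, -296.5, 225.2]
ee_rot: [3.141, -0.005, -3.114]
force: [-0.2, 0.2, -1.3]
gripper_width: 42.1
time_s: 12.4
tcp_pos: [479.6, -290.1, 227.0]
ee_rot: [3.14, -0.001, -3.11]
force: [0.3, 1.0, -1.3]
gripper_width: 42.2
tcp [ 479.6 -290.1  227. ] rot [ 3.14e+00 -1.00e-03 -3.11e+00] rows [-61.5  -2.7 168.9] turn 0.002 q7 2.06 t 12.4 w 42.18893875044942 F [ 0.3  1.  -1.3]
```

```bash
python3 -m handwheel '[[-5,0,20,0],[-12,-1,45,0],[-22,-1,75,0],[-34,-2,105,0],[-46,-2,130,0],[-55,-3,150,0],[-60,-3,163,0],[-61.5,-3,169,0],[-61.5,-3,169,0],[-61.5,-3,169,0],[-61.5,-3,169,0]]'
python3 - <<'E'
from h import *
from station import ctrl
rel([541,-290.5,58],-3.112)
for n in("top","scene"):
    c=ctrl.capture(n);V=cloud(c);f=c["frame"].astype(int);z=V[...,2]
    b=box(V,440,620,-350,-230,45,95)
    g=b&(f[...,1]>f[...,0]+30)&(f[...,1]>f[...,2]+15);w=b&~g&(abs(V[...,1]+290)<26)&(f.min(2)>140)&(V[...,0]>545)
    for k,m in(("green",g),("white",w)):
        P=V[m];print(n,k,len(P),P.mean(0).round(1) if len(P) else 0,rect(P) if len(P)>5 else 0)
    u=(200,330) if n=="scene" else 0
    if n=="scene": cv2.imwrite("pics/s6.png",cv2.resize(f[170:300,130:300,::-1].astype(np.uint8),(785,600),interpolation=cv2.INTER_CUBIC))
    else: cv2.imwrite("pics/t6.png",cv2.resize(f[140:240,240:380,::-1].astype(np.uint8),(800,571),interpolation=cv2.INTER_CUBIC))
E
```

```text
time_s: 13.5
tcp_pos: [541.0, -293.7, 60.1]
ee_rot: [-3.141, 0.001, -3.112]
force: [-0.1, -0.3, -0.5]
gripper_width: 42.5
tcp [ 541.  -293.7   60.1] rot [-3.141e+00  1.000e-03 -3.112e+00] rows [-0.1  3.2  2.1] turn 0.0 q7 2.0 t 13.5 w 42.52044403456598 F [-0.1 -0.3 -0.5]
top green 0 0 0
top white 0 0 0
scene green 171 [ 527.5 -293.2   72.5] ((527.1008911132812, -295.35980224609375), (58.20655059814453, 44.08266067504883), 2.927852153778076)
scene white 0 0 0
```

View pics/s6.png

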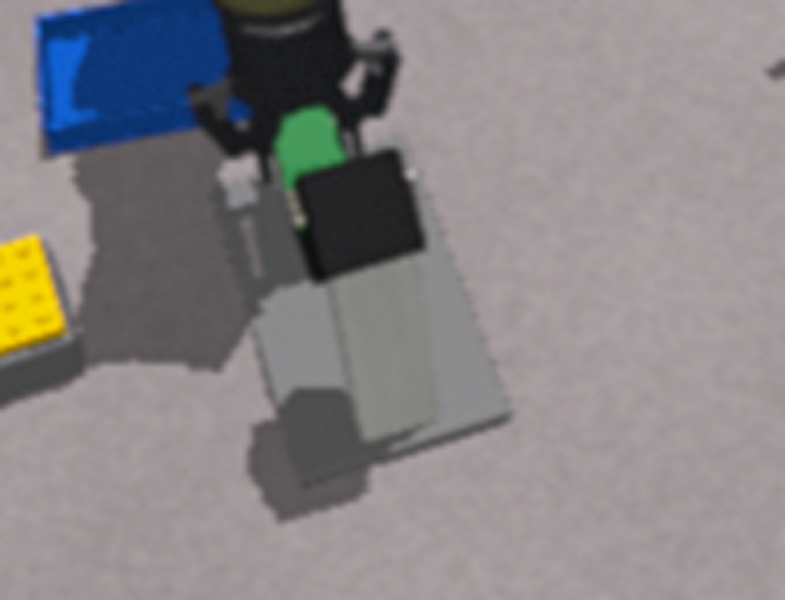

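View pics/t6.png

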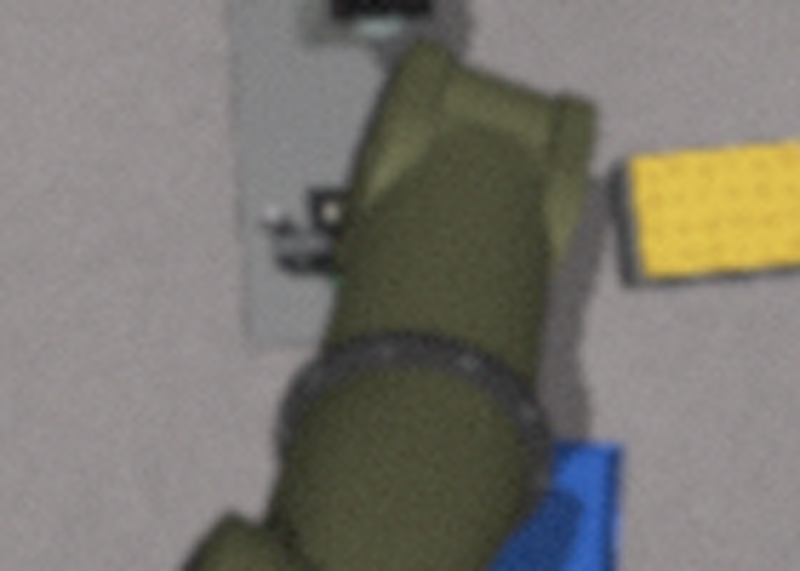

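The plate hangs level between the pins, which show at (240,190) and (410,172) in the scene crop, with the label partly hidden by the reader head. A small correction of +3 mm in y and −2 mm in z remains.

```bash
python3 -m handwheel '[[0,1.5,1,0],[0,3,2,0],[0,3,2,0],[0,3,2,0],[0,3,2,0],[0,3,2,0],[0,3,2,0],[0,3,2,0]]'
python3 - <<'E'
from h import *
from station import ctrl
rel([541,-290.5,58],-3.112)
s=ctrl.read_state();c=ctrl.capture("wrist")
f=c["frame"].astype(int);M=np.zeros((384,512),bool);M[100:330,170:345]=1
g=M&(f[...,1]>f[...,0]+35)&(f[...,1]>f[...,2]+20)
P=wray(c,np.argwhere(g)[:,::-1],s["tcp_pos"],s["ee_rot"],70);r=rect(P);print("green",g.sum(),r)
print("qvel",np.abs(s["qvel"]).max(), "clear end x",P[:,0].min())
W=cloud(ctrl.capture("top"));Z=W[...,2];a=.148
q=W[...,:2]-[775,214.];X=q@[np.cos(a),np.sin(a)];Y=q@[-np.sin(a),np.cos(a)]
m=(X<-300)&(X>-350)&(abs(Y)<60)&(Z>40)&(Z<66);print("bar",m.sum(),np.percentile(X[m],[10,50,90]))
E
```

```text
time_s: 14.4
tcp_pos: [540.7, -290.3, 56.9]
ee_rot: [-3.142, -0.0, -3.111]
force: [-0.3, 0.3, -0.8]
gripper_width: 42.5
tcp [ 540.7 -290.3   56.9] rot [-3.142 -0.    -3.111] rows [-0.3 -0.2 -1.1] turn 0.001 q7 1.99 t 14.4 w 42.52350736426444 F [-0.3  0.3 -0.8]
green 11163 ((525.3776245117188, -290.4684753417969), (67.3149642944336, 43.612632751464844), 1.6800551414489746)
qvel 0.0009810151638705161 clear end x 491.4283847699953
bar 112 [-324.97859908 -320.35818152 -309.39710855]
```

```bash
python3 -c "
from station import ctrl
print(ctrl.sign_off())"
```

```text
the job is handed in; nothing more can be done
None
```

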